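# Bring the balance mark of the bench spindle to the top

### The job

Open the guard of the polishing spindle and set its wheel for balancing: pull the two orange guard slats up out of their sprung clips, one at a time, and stand each upright in the blue bin before you go on. Then turn the free-running wheel by its rim with the fingertips, either way round, until its yellow mark is at the top between the two red pointers, and leave it at rest there. Do not knock the white ring lamp above the wheel and do not shove the other things on the bench about.

Things in the scene. Friction and masses are not known exactly. Their poses are not given: they have to be found in the camera images.
- axle (a point): Middle of the wheel on its axle, 125 mm above the bench, fixed to the green spindle unit (base 270 x 170 x 30 mm). Its axes: z up, y along the axle, -x the side of the slats, facing roughly to the robot (yaw varies). Bearing posts beside the wheel at y = +-52 mm (16 thick, 34 wide, to 20 mm above the axle). Once the slats are out, the rim is free on its upper -x quarter.
- strip (a point): Middle of the top of the aluminium clip strip in front of the wheel, 85 mm above the bench; strip 150 mm long along y, 40 mm deep at its foot.
- hood (a point): Middle of the top of the green hood round the wheel's far side, 155 mm above the bench; it spans x +-42 mm, y +-32 mm about this point and reaches down to the base.
- wheel (a joint): Wheel angle in rad about the unit's +y axis, no stops; 0 or any multiple of 2 pi = yellow mark at the top; growing values carry the top of the rim to +x, away from the slats. Dark rubber rim, 170 mm diameter, 24 mm wide (flat faces at y = +-12 mm), hub 48 mm diameter, 50 long. 0.7 kg; slight bearing friction stops it soon after it is let go.
- mark (a point): Middle of the yellow mark (12 mm wide stripe across the rim, running 25 mm down both faces) on the outside of the rim, 85 mm from the axle. It starts at least 74 degrees from the top, mostly out of sight.
- pointer (a point): Top of the wheel's rim, 85 mm over the axle: where the mark must come. A red pointer stands on each side of it, 16 to 34 mm from the middle of the wheel, on thin wires from the bearing posts.
- lamp: White ring lamp fixed over the wheel; origin on the bench straight under the axle, axes as the unit's. Ring 130 mm mean diameter, tube 16 mm thick, centre 45 mm to +x of the axle, 300 mm above the bench; stem 128 mm to +x. It leaves no room for a vertical gripper over the rim: come at the rim slanting down from the slats' side.
- slat_a_center (a point): Centre (half-way up) of an orange guard slat, 8 (x) x 36 (y) x 170 mm tall (z), 70 g, axes as the unit's. It starts upright in a clip, foot 50 mm above the bench; the clip hides its lowest 35 mm. Clips: 105 mm to -x of the axle, y = +-35.5 mm. A spring roller catches its groove: a straight upward pull of 5 to 15 N frees it, clear of the clip after 35 mm.
- slat_b_center (a point): Centre of the other, identical orange guard slat, in the other clip.
- bin_in (a point): Centre of the inner floor of the blue open bin that takes the slats, 5 mm above the bench; outside 80 (x) x 160 (y) x 110 mm high, walls 5 mm. It does not move. Both slats fit side by side along y.
- bowl: Bystander, leave alone: small steel bowl, 84 mm across, 35 high; origin under it.
- mallet: Bystander, leave alone: hammer lying down, 200 mm long.
- jar: Bystander, leave alone: closed glass jar, 80 mm across, 100 high; origin under it.
- jar2: Bystander, leave alone: closed amber jar, 64 mm across, 85 high; origin under it.
- file: Bystander, leave alone: screwdriver lying down, 180 mm long.
- puck: Bystander, leave alone: brass weight, 60 mm across, 36 high; origin under it.
There are look-alikes about, which are no part of the job. Leave any pink look-alike of the part that bears slat_b_center alone.

How it is judged (in metres and radians):
On the way, in this order (a step that is already met when the one before it is completed fails the run):
1. one slat stands in the bin while the other is still in its clip (((x of slat_a_center in the frame of bin_in between -0.045 and 0.045 m and y of slat_a_center in the frame of bin_in between -0.075 and 0.075 m and z of slat_a_center in the frame of bin_in between 0.05 and 0.1 m and angle between slat_a_center's own z axis and vertical below 0.6 rad and distance of slat_b_center from where it was at the start of the episode below 0.012 m) or (x of slat_b_center in the frame of bin_in between -0.045 and 0.045 m and y of slat_b_center in the frame of bin_in between -0.075 and 0.075 m and z of slat_b_center in the frame of bin_in between 0.05 and 0.1 m and angle between slat_b_center's own z axis and vertical below 0.6 rad and distance of slat_a_center from where it was at the start of the episode below 0.012 m))), for 0.1 s.
2. both slats stand in the bin (x of slat_a_center in the frame of bin_in between -0.045 and 0.045 m and y of slat_a_center in the frame of bin_in between -0.075 and 0.075 m and z of slat_a_center in the frame of bin_in between 0.05 and 0.1 m and angle between each of slat_a_center, slat_b_center's own z axis and vertical below 0.6 rad and x of slat_b_center in the frame of bin_in between -0.045 and 0.045 m and y of slat_b_center in the frame of bin_in between -0.075 and 0.075 m and z of slat_b_center in the frame of bin_in between 0.05 and 0.1 m), for 0.1 s.
3. the yellow mark is at the top (distance between mark and pointer below 0.009 m), for 0.2 s.
At the end, for the whole second after the job is handed in: Both slats stand in the blue bin on its floor (within 34 degrees of upright), and the yellow mark is at rest within 9 mm (6 degrees) of the top of the wheel (all of step 2 and distance between mark and pointer below 0.009 m and velocity of joint wheel between -0.05 and 0.05 rad/s); the robot touches nothing.
It fails at once if the ring lamp is knocked (over 8 N) (contact force between anything else and lamp above 8 N).
It fails at once if a bystander is shoved more than 40 mm (distance of any of bowl, mallet, jar, jar2, file, puck from where it was at the start of the episode above 0.04 m).
It also fails if it takes over 72 s, if anything falls off the work surface, if the arm or the gripper's body presses on something with over 40 N, if the wrist force passes 120 N, or if a joint passes its speed limit or range.

### The arm

A 6-joint arm with a two-finger parallel gripper is mounted at the origin on the work surface. World frame = base frame: x ahead of the robot, y to its left, z up, the work surface at z = 0. Lengths are in m, angles in degrees, forces in N, time in s.
With the tool pointing down it reaches from about 0.35 to 0.875 m from the base axis. Payload 4.2 kg.
Tool frame: the origin (TCP) lies midway between the tips of the shut fingers; the grasp point (between the pads) lies 19 mm behind it; y points along the fingers, z is the direction in which the jaws open and shut, and the axes are right-handed (so a half turn about y gives the same grasp; the last joint's range is limited). The gripper opens to 87 mm and grips with 3 to 60 N. Pads are 19 mm wide; open, the fingers measure 117 mm over their backs; the gripper's body (75 mm by 190 mm) begins 51 mm behind the grasp point.
Start: joints at [80.821, 22.042, 0.453, 0, -68.411, -14.817], TCP at [0.254, 0.571, 0.223] pointing down, gripper open.
Joint ranges: [-179.83, 179.83], [-69.29, 118.12], [-61.27, 80.66], [-181.25, 117.63], [-171.15, -9.14], [-177.46, 177.46]. Speed limits (degrees/s): [159.86, 159.86, 180, 180, 180, 180].

### API

Orientations are given as [roll, pitch, yaw] about the fixed x, y, z axes, in that order (R = Rz(yaw) Ry(pitch) Rx(roll)).
In Python, from workcell import env gives the robot as it stands. The module is installed in compiled form; this text tells all that it offers. Calls block until the motion is done:
- env.goto(position, orientation): joint-space move of the TCP to a pose.
- env.move_straight(position, rotation=None, rate=0.15, force_limit=None): straight line of the TCP; rotation=None keeps the orientation; rate is the mean speed in m/s. With force_limit (N) it stops when the force on the tool has changed by that much, and returns True; else False.
- env.set_joints(angles): joint-space move.
- env.gripper_to(opening, grasp_force=None): opening from 0.0 (shut) to 1.0 (fully open); grasp_force is the grip in N (None keeps the last); returns when the fingers have stopped.
- env.dwell(seconds).
- env.inverse_kinematics(position, orientation): joint angles nearest the present ones, or None.
- env.read_state(): the state.
- env.grab_frame(name): name is "side" or "top"; returns a dict with "image" (400x640x3 uint8, blue, green, red), "fx", "fy", "cx", "cy" (pixels), "position" and "orientation" of the camera in the world. Camera axes: x right, y up, looking along -z (the intrinsics and any distortion apply to the point x, -y, -z); pixel columns grow to the right and rows downward; lengths in m; the calibration is good to about 2 mm. A picture is of the moment at which its call begins. There is no depth.
A pose or a line that the arm cannot do raises env.Unreachable and nothing moves.
- env.close_job(): hands the job in, once; it reports no verdict.
Trained networks look in a picture, given as the dict that the camera call returned (one of the last four; its "shot" number tells which), for a name from the list of things; names that differ only in an ending like _2 or _b are one class to them, and where a whole thing is asked for, a point or a joint stands for the part that bears it (a point fixed in the world has none). Each returns a list of dicts, best first, with "score" (0 to 1); they miss things now and then, are a little off and sometimes report something else, mostly with a low value. They report only what shows in the picture. A call takes as long as a camera call. They do not tell look-alikes from the thing itself.
- env.search_frame(picture, thing): "xyz" ([x, y, z] in m, in world coordinates, good to about 4 mm: the middle of the surface that is visible of it).
- env.trace(picture, thing): "mask" (400x640 bool, what is visible of it).
The state is a dict: "clock": time; "joint_positions": joint angles; "qvel": joint speeds; "joint_torque": joint torques, N m; "position": TCP position; "tool_rot": TCP orientation; "force": force on the tool from outside, world axes, zero at the start; "wrist_torque": the same for the moment, N m; "opening": opening from 0.0 (shut) to 1.0 (fully open).
Only numpy, scipy, OpenCV 4.12 (cv2) and the standard library are available. Lean on these libraries where they do the work, as an engineer would, in place of code of your own. Each camera call takes 0.05 s, during which the arm holds its last target. There are 200 camera calls.

## Working session

There is one attempt and no reset: what is moved stays moved. The work goes in short steps, each a Python script; the robot and the scene stay as the last script left them, time stands still between calls to the robot, and variables do not carry over. Pictures are saved under pics/ and viewed, about 8 in all and at most 12, crops included, and the job is handed in when it is done.

```bash
mkdir -p pics; python3 - <<'E'
from workcell import env
import cv2,numpy as np
st=env.read_state();print(st['clock'],st['position'],st['tool_rot'],st['opening'])
for n in ("side","top"):
    f=env.grab_frame(n);cv2.imwrite(f"pics/{n}0.png",f["image"])
    print(n,{k:f[k] for k in f if k!="image"})
    for t in ["axle","strip","hood","slat_a_center","bin_in","mark","wheel","lamp","bowl","mallet","jar","jar2","file","puck"]:
        try:
            for r in env.search_frame(f,t)[:4]: print(t,round(r["score"],2),np.round(r["xyz"],3))
        except Exception as e: print(t,repr(e))
print(env.read_state()['clock'])
E
```

```text
0.0 [0.2538915  0.57043062 0.22144695] [-8.98717638e+01  4.74301960e-03  1.55993109e+02] 0.9981611795058133
side {'fx': 394.303161174517, 'fy': 394.303161174517, 'cx': 320.93814530889176, 'cy': 197.02773623076948, 'position': array([ 0.2827527 , -0.60071202,  0.96621357]), 'orientation': array([ 39.3589301 ,  -0.9428354 , -26.35449675]), 'shot': 1}
axle 0.85 [ 0.703 -0.088  0.085]
strip 0.82 [ 0.703 -0.081  0.082]
strip 0.66 [ 0.456 -0.302  0.047]
hood 0.82 [ 0.703 -0.085  0.083]
slat_a_center 0.79 [ 0.593 -0.058  0.157]
bin_in 0.62 [ 0.457 -0.303  0.048]
mark 0.6 [ 0.698 -0.074  0.164]
wheel 0.84 [ 0.691 -0.077  0.165]
lamp 0.77 [ 0.757 -0.051  0.303]
mallet 0.7 [ 0.376 -0.075  0.021]
jar 0.93 [0.606 0.344 0.059]
jar 0.58 [ 0.645 -0.344  0.097]
jar 0.22 [ 0.589 -0.058  0.159]
jar 0.2 [ 0.702 -0.086  0.083]
jar2 0.93 [0.606 0.344 0.059]
jar2 0.58 [ 0.645 -0.344  0.097]
jar2 0.22 [ 0.589 -0.058  0.159]
jar2 0.2 [ 0.702 -0.086  0.083]
file 0.82 [0.648 0.218 0.015]
puck 0.56 [ 0.607 -0.256  0.037]
top {'fx': 519.2938432089054, 'fy': 519.2938432089054, 'cx': 310.55190786562395, 'cy': 194.61599329139486, 'position': array([ 0.51132793, -0.00287441,  1.40453054]), 'orientation': array([ 2.93874336e+00,  5.39406491e-02, -8.98091120e+01]), 'shot': 2}
axle 0.68 [ 0.703 -0.063  0.068]
axle 0.46 [ 0.446 -0.313  0.011]
strip 0.85 [ 0.702 -0.059  0.069]
hood 0.92 [ 0.699 -0.062  0.072]
bin_in 0.82 [ 0.448 -0.311  0.01 ]
bin_in 0.4 [ 0.612 -0.244  0.034]
bin_in 0.16 [0.655 0.23  0.03 ]
mark 0.88 [ 0.692 -0.061  0.177]
wheel 0.81 [ 0.693 -0.057  0.176]
lamp 0.6 [ 0.756 -0.044  0.309]
bowl 0.64 [0.418 0.071 0.015]
bowl 0.56 [ 0.612 -0.118  0.208]
mallet 0.85 [ 0.376 -0.071  0.024]
jar 0.74 [0.614 0.347 0.082]
jar 0.61 [ 0.653 -0.326  0.096]
jar2 0.74 [0.614 0.347 0.082]
jar2 0.61 [ 0.653 -0.326  0.096]
puck 0.75 [ 0.615 -0.246  0.034]
puck 0.73 [ 0.444 -0.311  0.013]
1.5
```

View pics/side0.png

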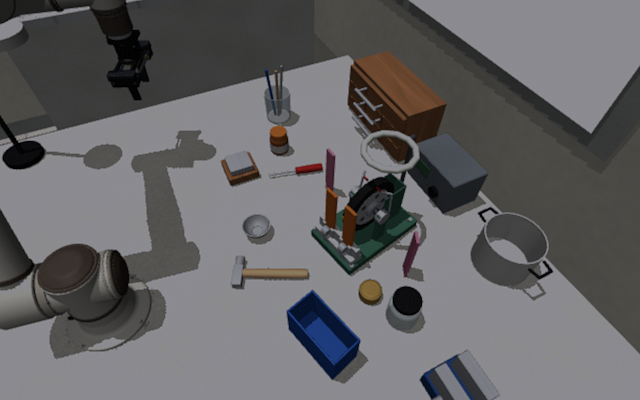

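View pics/top0.png

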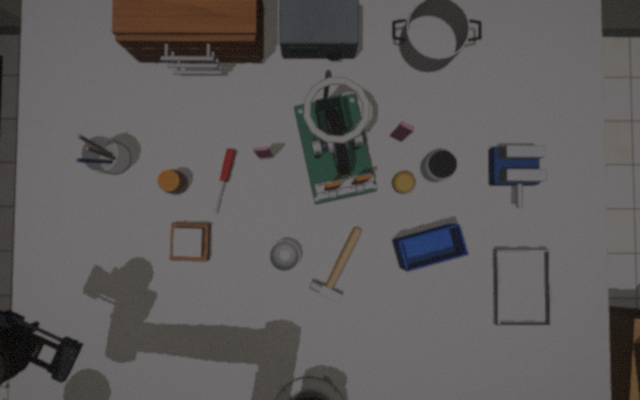

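The two orange slats are at side (332,208)/(350,225) and top (332,184)/(360,179). The look-alikes are the pink slats at side (331,170)/(411,254), so I will leave those. The bin is at side (322,333), with a blue device at (458,380) that is not the bin. Next I fit the poses from the silhouettes and check them in one close crop.

```bash
cat > h.py <<'E'
from workcell import env
import cv2,numpy as np
from scipy.spatial.transform import Rotation as R
from scipy.optimize import minimize
def proj(f,P):
    P=np.atleast_2d(P);M=R.from_euler('xyz',f["orientation"],degrees=True).as_matrix()
    q=(P-f["position"])@M; return np.c_[f["cx"]+f["fx"]*q[:,0]/-q[:,2], f["cy"]-f["fy"]*q[:,1]/-q[:,2]]
def T(p,yaw):  # local->world
    m=R.from_euler('z',yaw,degrees=True).as_matrix(); return lambda X:np.atleast_2d(X)@m.T+np.array([p[0],p[1],0])
def box(c,s): return np.array([[c[0]+i*s[0]/2,c[1]+j*s[1]/2,c[2]+k*s[2]/2] for i in(-1,1) for j in(-1,1) for k in(-1,1)])
def sil(f,boxes,S=4):
    m=np.zeros((400*S,640*S),np.uint8)
    for b in boxes: cv2.fillConvexPoly(m,cv2.convexHull(np.round(proj(f,b)*S+(S-1)/2).astype(np.int32)),1)
    return cv2.resize(m.astype(np.float32),(640,400),interpolation=cv2.INTER_AREA)
def cmask(f,h0,h1,s0,v0,roi):
    h=cv2.cvtColor(f["image"],cv2.COLOR_BGR2HSV);m=((h[...,0]>=h0)&(h[...,0]<=h1)&(h[...,1]>=s0)&(h[...,2]>=v0)).astype(np.float32)
    z=np.zeros_like(m);x0,y0,x1,y1=roi;z[y0:y1,x0:x1]=m[y0:y1,x0:x1];return z
def fit(fs,ms,boxes,x0):
    def c(p):
        t=T(p[:2],p[2]*100);return sum(np.abs(sil(f,[t(b) for b in boxes])-m).sum() for f,m in zip(fs,ms))
    x=np.array([x0[0],x0[1],x0[2]/100])
    for st in (.02,.008,.003):
        x=minimize(c,x,method='Nelder-Mead',options=dict(initial_simplex=np.vstack([x]+[x+st*np.eye(3)[i]*(1,1,3)[i] for i in range(3)]),xatol=1e-4,fatol=.1)).x
    return [x[0],x[1],x[2]*100],c(x),sum(m.sum() for m in ms)
E
python3 - <<'E'
from h import *
s=env.grab_frame("side");t=env.grab_frame("top");fs=[s,t]
om=[cmask(s,3,17,140,60,(315,180,365,250)),cmask(t,3,17,120,60,(310,165,385,200))]
bm=[cmask(s,105,128,120,25,(280,285,365,380)),cmask(t,105,128,120,25,(385,215,475,275))]
slats=[box((-.105,y,.1525),(.008,.036,.135)) for y in(-.0355,.0355)]
u=fit(fs,om,slats,(.70,-.06,11));print("unit",u)
b=fit(fs,bm,[box((0,0,.055),(.08,.16,.11))],(.446,-.311,13));print("bin",b)
for k,f in enumerate(fs):
    tu=T(u[0][:2],u[0][2]);tb=T(b[0][:2],b[0][2])
    print([m.sum() for m in (om[k],bm[k])])
    S=5 if k==0 else 4
    im=cv2.resize(f["image"],None,fx=S,fy=S,interpolation=cv2.INTER_CUBIC);im=cv2.convertScaleAbs(im,alpha=1.6)
    def dr(P,c): cv2.polylines(im,[np.round(P*S+S/2-.5).astype(np.int32)],True,c,1)
    for bx in slats+[box((-.105,0,.0575),(.04,.15,.055))]: dr(cv2.convexHull(proj(f,tu(bx)).astype(np.float32))[:,0],(255,255,0))
    a=np.linspace(0,2*np.pi,60);
    for y in(-.012,.012): dr(proj(f,tu(np.c_[.085*np.cos(a),0*a+y,.125+.085*np.sin(a)])),(255,0,255))
    for r in(.057,.073): dr(proj(f,tu(np.c_[.045+r*np.cos(a),r*np.sin(a),0*a+.3])),(0,0,255))
    dr(proj(f,tb([[i*.04,j*.08,.11] for i,j in((-1,-1),(-1,1),(1,1),(1,-1))])),(0,255,255))
    dr(proj(f,tb([[i*.035,j*.075,.005] for i,j in((-1,-1),(-1,1),(1,1),(1,-1))])),(0,255,0))
    c=(285,130,435,240) if k==0 else (290,80,480,225)
    if k==0: cv2.imwrite("pics/c0.png",im[c[1]*S:c[3]*S,c[0]*S:c[2]*S])
    else: cv2.imwrite("pics/c1.png",im[c[1]*S:(c[3]+0)*S,c[0]*S:c[2]*S])
import json;json.dump(dict(u=u[0],b=b[0]),open("pose.json","w"))
E
```

```text
unit ([np.float64(0.7060697817147776), np.float64(-0.06308958703851736), np.float64(12.961685053053095)], np.float32(330.0625), np.float32(797.0))
bin ([np.float64(0.4473761518372592), np.float64(-0.3056481172399896), np.float64(14.063279920101307)], np.float32(1031.3125), np.float32(5084.0))
[np.float32(675.0), np.float32(3469.0)]
[np.float32(122.0), np.float32(1615.0)]
```

View pics/c0.png

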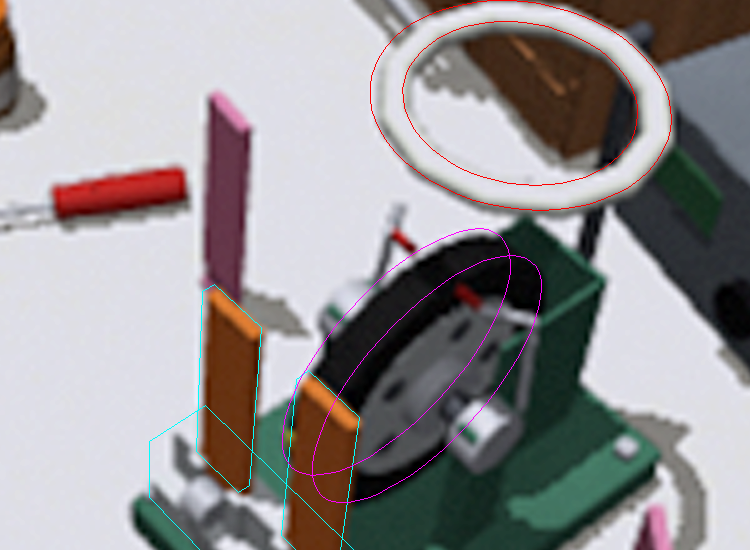

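View pics/c1.png

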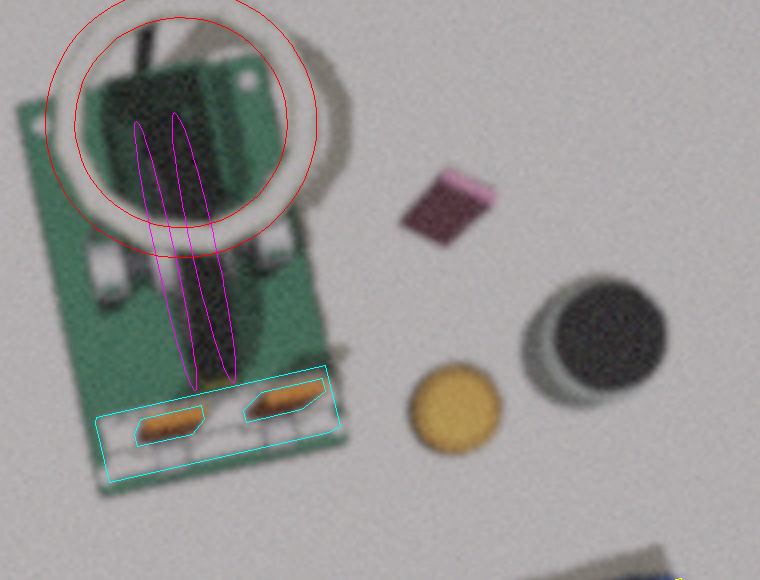

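The crops show both chosen slats are orange in the clips (crop c0: (230,390) and (320,460)), the pink ones stand apart, and a bit of yellow mark peeks out at c0 (290,437), low on the slats' side. The fit is 1–2 px off, because the top-view masks were poor, so I refine it with better masks and the base outline.

```bash
cat >> h.py <<'E'
def back(f,px,z):
    px=np.atleast_2d(px);M=R.from_euler('xyz',f["orientation"],degrees=True).as_matrix()
    d=np.c_[(px[:,0]-f["cx"])/f["fx"],-(px[:,1]-f["cy"])/f["fy"],-np.ones(len(px))]@M.T
    return f["position"]+d*((z-f["position"][2])/d[:,2])[:,None]
E
python3 - <<'E'
from h import *
import json
s=env.grab_frame("side");t=env.grab_frame("top");fs=[s,t]
for f,px in((s,[(332,205),(351,225)]),(t,[(330,187),(334,184),(356,181),(362,178)])):
    h=cv2.cvtColor(f["image"],cv2.COLOR_BGR2HSV);print([h[y,x].tolist() for x,y in px])
g=back(t,[(294.5,106),(315.75,203.5),(376.5,190),(357.5,93.7)],.03);print(np.round(g,4).tolist(),g.mean(0))
for a,b in((1,0),(2,3),(2,1),(3,0)): print(np.degrees(np.arctan2(*(g[b]-g[a])[[1,0]])),np.linalg.norm(g[b]-g[a]))
om=[cmask(s,2,20,110,35,(315,180,365,250)),cmask(t,2,20,60,35,(318,170,376,192))]
om[1]=np.ascontiguousarray(om[1])
bm=[cmask(s,100,130,90,15,(280,285,365,380)),cmask(t,100,130,90,15,(385,215,475,275))]
for m in bm:
    k=cv2.morphologyEx(m.astype(np.uint8),cv2.MORPH_OPEN,np.ones((3,3)));c=max(cv2.findContours(k,0,2)[0],key=cv2.contourArea);m[:]=0;m[:]=cv2.fillConvexPoly(m.copy(),cv2.convexHull(c),1)
slats=[box((-.105,y,.1525),(.008,.036,.135)) for y in(-.0355,.0355)]
for k in ([0,1],[0],[1]):
    u=fit([fs[i] for i in k],[om[i] for i in k],slats,(.70,-.06,11));print("unit",k,u)
    b=fit([fs[i] for i in k],[bm[i] for i in k],[box((0,0,.055),(.08,.16,.11))],(.446,-.311,13));print("bin",k,b)
    if len(k)==2: json.dump(dict(u=u[0],b=b[0]),open("pose.json","w"))
for i,f in enumerate(fs):
  for n in("slat_a_center","wheel","bin_in"):
    for r in env.trace(f,n)[:3]:
        m=r["mask"];ys,xs=np.nonzero(m);print(i,n,round(r["score"],2),len(xs),xs.mean(),ys.mean(),xs.min(),xs.max(),ys.min(),ys.max())
E
```

```text
[[11, 203, 64], [12, 210, 63]]
[[13, 138, 74], [16, 164, 104], [13, 151, 59], [16, 174, 104]]
[[0.819, 0.0424, 0.03], [0.5584, -0.0152, 0.03], [0.5947, -0.1762, 0.03], [0.8528, -0.1261, 0.03]] [ 0.70622237 -0.06877307  0.03      ]
12.452668456533663 0.26691134183419296
10.971807923276632 0.26288424454853054
102.72197872947802 0.1650144049457497
101.33919221287233 0.17183875192588952
unit [0, 1] ([np.float64(0.707895713168097), np.float64(-0.06671308174726613), np.float64(12.171109498933868)], np.float32(144.8125), np.float32(1040.0))
bin [0, 1] ([np.float64(0.44716864415189284), np.float64(-0.3071486414338407), np.float64(15.382027339892822)], np.float32(633.4375), np.float32(5500.0))
unit [0] ([np.float64(0.7072322354622123), np.float64(-0.06674696417756573), np.float64(12.226034961088878)], np.float32(101.25), np.float32(820.0))
bin [0] ([np.float64(0.4473026589709683), np.float64(-0.3070895484884886), np.float64(15.674846237873135)], np.float32(100.625), np.float32(3536.0))
unit [1] ([np.float64(0.708545330039593), np.float64(-0.06699894979378343), np.float64(12.696275220563127)], np.float32(32.75), np.float32(220.0))
bin [1] ([np.float64(0.44811415633588636), np.float64(-0.3056655286125186), np.float64(14.069619149854217)], np.float32(519.3125), np.float32(1964.0))
0 slat_a_center 0.88 376 330.1010638297872 208.60638297872342 325 336 189 228
0 wheel 0.92 1265 368.3857707509881 201.53359683794466 347 392 178 229
0 bin_in 0.6 3581 321.89276738341243 334.0969003071768 286 359 291 379
1 slat_a_center 0.55 85 331.9294117647059 185.78823529411764 325 340 182 190
1 slat_a_center 0.16 629 172.53577106518284 181.62639109697932 157 187 170 195
1 wheel 0.56 956 336.8922594142259 143.59623430962344 321 352 109 176
1 bin_in 0.91 2493 429.4408343361412 246.705174488568 391 468 224 271
```

```bash
cat >> h.py <<'E'
U=(.7076,-.0668);UY=12.2;B=(.4472,-.307);BY=15.2
tu=T(U,UY);tb=T(B,BY)
def rot(yaw,tilt,flip):
    # jaw along local y; tilt = degrees the approach leans from straight down toward local +x (90 = horizontal along +x)
    t=np.radians(tilt);a=np.array([np.sin(t),0,-np.cos(t)]);z=np.array([0,1.,0])*(-1 if flip else 1)
    M=R.from_euler('z',yaw,degrees=True).as_matrix()@np.c_[np.cross(a,z),a,z]
    return R.from_matrix(M).as_euler('xyz',degrees=True)
def slatpose(y,dz=0,flip=0,g=.195,dx=0):   # TCP 19 mm below grasp height g
    return tu([-.105+dx,y,g-.019+dz])[0],rot(UY,0,flip)
TILT=-6  # lean toward local +x: slat top goes to -x for positive tilt
def binpose(y,dz=0,flip=0,sx=.018,tilt=6,h=.145):
    # slat foot at x=sx*sgn, tool axis leaning; point along slat h-.019 above foot
    t=np.radians(tilt);up=np.array([-np.sin(t),0,np.cos(t)])
    return tb(np.array([sx,y,.007+dz])+up*(h-.019))[0],rot(BY,tilt,flip)
def rim(th,flip=0,r=.075,tilt=None):
    # grasp point at radius r, angle th above -x horizontal; approach radial
    a=np.radians(th);tilt=90-th if tilt is None else tilt;b=np.radians(tilt)
    g=np.array([-r*np.cos(a),0,.125+r*np.sin(a)])+.019*np.array([np.sin(b),0,-np.cos(b)])
    return tu(g)[0],rot(UY,tilt,flip)
E
python3 - <<'E'
from h import *
np.set_printoptions(precision=1,suppress=True,linewidth=150)
for fl in(0,1):
    for y in(-.0355,.0355):
        for dz in(.08,0,.10): print(fl,'slat',y,dz,env.inverse_kinematics(*slatpose(y,dz,fl)))
    for y in(-.037,.037):
        for tl,sx in((6,-.018),(-6,.018)):
            for dz in(.13,0): print(fl,'bin',y,tl,dz,env.inverse_kinematics(*binpose(y,dz,fl,sx,tl)))
    for th in(10,20,30,40,50,60): 
        for r in(.075,.13):print(fl,'rim',th,r,env.inverse_kinematics(*rim(th,fl,r)))
E
```

```text
0 slat -0.0355 0.08 [  3.4  20.9   3.5  -0.  -72.6 -81.2]
0 slat -0.0355 0 [  3.4  24.   -3.4  -0.  -62.6 -81.2]
0 slat -0.0355 0.1 [  3.4  20.3   5.5  -0.  -75.2 -81.2]
0 slat 0.0355 0.08 [ 10.3  18.4  -0.1  -0.  -71.5 -88.1]
0 slat 0.0355 0 [ 10.3  21.7  -7.1  -0.  -61.2 -88.1]
0 slat 0.0355 0.1 [ 10.3  17.8   1.8  -0.  -74.  -88.1]
0 bin -0.037 6 0.13 [-24.9  11.7  -7.   -4.2 -66.7 -48.4]
0 bin -0.037 6 0 [-24.9  18.3 -17.7  -5.1 -49.5 -46.7]
0 bin -0.037 -6 0.13 [-17.1  19.5   0.8   3.3 -76.5 -58.6]
0 bin -0.037 -6 0 [-17.1  25.2 -10.    3.7 -59.9 -59.7]
0 bin 0.037 6 0.13 [-17.7   5.5 -14.8  -3.6 -64.7 -55.7]
0 bin 0.037 6 0 [-17.8  12.9 -26.   -4.5 -46.2 -54.1]
0 bin 0.037 -6 0.13 [-10.5  14.2  -6.3   2.7 -74.9 -65.1]
0 bin 0.037 -6 0 [-10.5  20.6 -17.3   3.1 -57.5 -66.1]
0 rim 10 0.075 [ -35.7   34.6  -31.4 -126.   -64.7   70.5]
0 rim 10 0.13 [ -40.8   32.   -35.9 -121.6  -67.5   71. ]
0 rim 20 0.075 [ -30.9   25.8  -26.3 -117.3  -46.3   54.5]
0 rim 20 0.13 [ -34.7   20.9  -30.2 -112.5  -47.9   51.8]
0 rim 30 0.075 [-21.   19.6 -18.8 -97.  -28.6  26.1]
0 rim 30 0.13 [-22.5  13
[... 1097 characters left out ...]
0.5  20.6 -17.3   3.1 -57.5 113.9]
1 rim 10 0.075 [ -35.7   34.6  -31.4 -126.   -64.7 -109.5]
1 rim 10 0.13 [ -40.8   32.   -35.9 -121.6  -67.5 -109. ]
1 rim 20 0.075 [ -30.9   25.8  -26.3 -117.3  -46.3 -125.5]
1 rim 20 0.13 [ -34.7   20.9  -30.2 -112.5  -47.9 -128.2]
1 rim 30 0.075 [ -21.    19.6  -18.8  -97.   -28.6 -153.9]
1 rim 30 0.13 [ -22.5   13.6  -22.1  -91.1  -29.5 -159.6]
1 rim 40 0.075 [ -5.3  17.  -15.8 -58.1 -15.8 158.6]
1 rim 40 0.13 [ -5.   10.8 -19.8 -51.4 -16.8 151.4]
1 rim 50 0.075 [  4.   17.1 -19.4 -21.3 -14.7 117. ]
1 rim 50 0.13 [  3.7  11.1 -21.9 -17.7 -18.2 113.3]
1 rim 60 0.075 [  5.8  18.8 -15.9  -7.3 -25.7 102.1]
1 rim 60 0.13 [  5.5  13.5 -15.9  -6.5 -30.9 101.4]
```

```bash
cat >> h.py <<'E'
def stt(m):
    s=env.read_state();print(m,round(s['clock'],2),np.round(s['position'],4),np.round(s['force'],1),round(s['opening'],3))
def lay_slat(ys,yb,save):
    env.gripper_to(.62,45)
    env.goto(*slatpose(ys,.075));stt('above')
    print(env.move_straight(slatpose(ys)[0],force_limit=15,rate=.12));stt('at')
    env.gripper_to(0,45);stt('grip')
    env.move_straight(slatpose(ys,.05)[0],rate=.08);stt('pulled')
    env.move_straight(slatpose(ys,.105)[0],rate=.2);stt('up')
E
python3 - <<'E'
from h import *
lay_slat(-.0355,-.037,'')
f=env.grab_frame("side");im=cv2.resize(f["image"][120:300,250:470],None,fx=3.4,fy=3.4,interpolation=cv2.INTER_CUBIC);cv2.imwrite("pics/g1.png",im)
E
```

```text
above 5.61 [ 0.6126 -0.1229  0.2509] [-0.6 -0.5 -0.2] 0.621
False
at 6.38 [ 0.6131 -0.1237  0.1768] [-0.1  0.3 -0.2] 0.622
grip 6.87 [ 0.6127 -0.1238  0.1766] [-0.3  0.1  1.6] 0.409
pulled 7.64 [ 0.612  -0.1236  0.2254] [ 0.3  0.2 -0.9] 0.407
up 8.07 [ 0.6123 -0.1235  0.281 ] [-0.5 -0.1 -1.5] 0.404
```

View pics/g1.png

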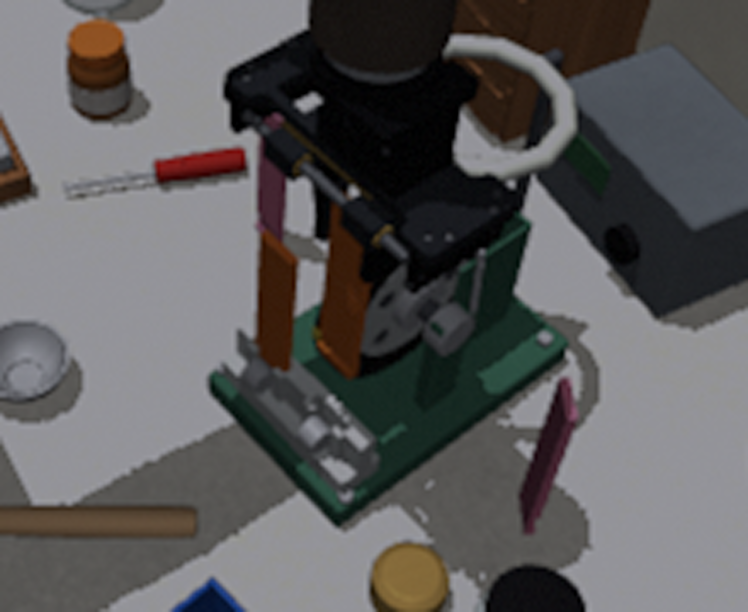

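The picture shows the slat held upright in the gripper at (345,300), clear of the clip, with the other slat still seated at (278,300). Next, the bin.

```bash
cat >> h.py <<'E'
def drop(yb):
    p,r=binpose(yb,.14,0,.018,-6);env.move_straight(p,r,rate=.25);stt('over bin')
    p,r=binpose(yb,-.006,0,.018,-6);print(env.move_straight(p,r,rate=.1,force_limit=6));stt('down')
    env.gripper_to(.55);stt('released')
    env.move_straight(binpose(yb,.10,0,.018,-6)[0],rate=.25);stt('off')
E
python3 - <<'E'
from h import *
drop(-.037)
f=env.grab_frame("side")
cv2.imwrite("pics/p1.png",cv2.resize(f["image"][150:400,210:460],None,fx=2.4,fy=2.4,interpolation=cv2.INTER_CUBIC))
for r in env.search_frame(f,"slat_a_center"):print(r)
E
```

```text
over bin 9.25 [ 0.4874 -0.3339  0.2722] [ 0.5 -0.5 -1. ] 0.407
True
down 10.55 [ 0.4864 -0.3342  0.131 ] [0.4 1.3 4. ] 0.41
released 11.12 [ 0.4854 -0.3339  0.1294] [-0.  -0.5 -0.8] 0.549
off 11.68 [ 0.487  -0.3344  0.2329] [-0.2  0.1 -0.6] 0.549
{'xyz': [0.5918, -0.059, 0.1618], 'score': 0.72}
```

View pics/p1.png

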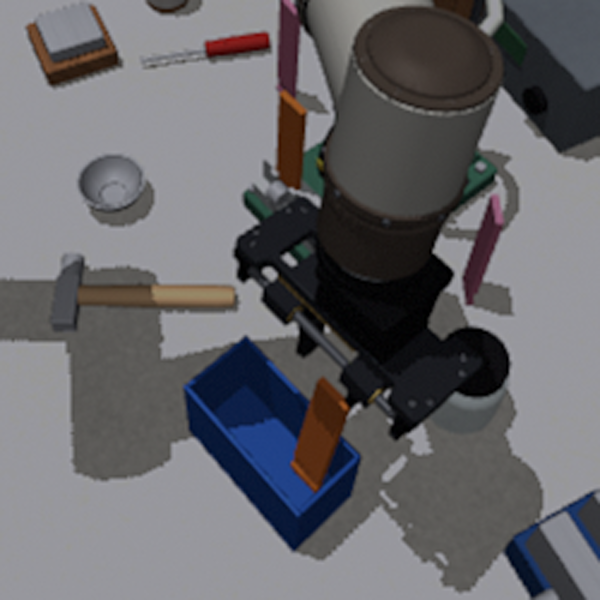

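Slat 1 stands in the bin at crop (320,435). The second slat is still in its clip at (291,140), and the mark's yellow shows at (322,165). Next, slat 2.

```bash
python3 - <<'E'
from h import *
lay_slat(.0355,.037,'')
if .37<env.read_state()['opening']<.46:
    drop(.037)
    env.goto(tu([-.25,.22,.33])[0],rot(UY,30,0));stt('look')
    f=env.grab_frame("side");g=env.grab_frame("top")
    a=cv2.resize(f["image"][150:270,310:430],None,fx=4,fy=4,interpolation=cv2.INTER_CUBIC)
    b=cv2.resize(f["image"][270:390,270:390],None,fx=2.6,fy=2.6,interpolation=cv2.INTER_CUBIC)
    c=np.zeros((480,792,3),np.uint8);c[:,:480]=a;c[:312,480:]=b
    cv2.imwrite("pics/w1.png",cv2.convertScaleAbs(c,alpha=1.6))
    for q in(f,g):
        for r in env.search_frame(q,"mark"):print(r)
        h=cv2.cvtColor(q["image"],cv2.COLOR_BGR2HSV);x=proj(q,tu([-.05,0,.15]))[0].astype(int);w=h[x[1]-40:x[1]+40,x[0]-40:x[0]+40]
        m=(w[...,0]>=20)&(w[...,0]<=34)&(w[...,1]>110)&(w[...,2]>50);print(np.argwhere(m)[:,::-1].mean(0)+x-40 if m.any() else None,m.sum())
E
```

```text
above 13.37 [ 0.5972 -0.0551  0.2509] [ 0.6 -0.  -0.5] 0.619
False
at 14.14 [ 0.5981 -0.0547  0.1768] [0.5 0.3 1.1] 0.622
grip 14.62 [ 0.5978 -0.0543  0.1765] [-1.  -0.7  2.8] 0.408
pulled 15.4 [ 0.5969 -0.0543  0.2254] [-0.8 -0.  -0.4] 0.407
up 15.82 [ 0.5973 -0.0541  0.281 ] [ 1.5 -0.2 -1.5] 0.405
over bin 16.96 [ 0.4679 -0.2626  0.2721] [-0.2  0.7  0.2] 0.404
True
down 18.26 [ 0.467  -0.2629  0.1309] [0.6 0.8 4.2] 0.409
released 18.82 [ 0.4659 -0.2626  0.1296] [-0.3  0.8  0.1] 0.547
off 19.38 [ 0.4675 -0.2629  0.2327] [-0.1 -0.7 -0.5] 0.548
look 20.78 [0.417  0.0952 0.3296] [-0.1 -0.5 -0.3] 0.552
[347.09756098 219.80487805] 41
{'xyz': [0.6907, -0.0629, 0.1821], 'score': 0.63}
None 0
```

View pics/w1.png

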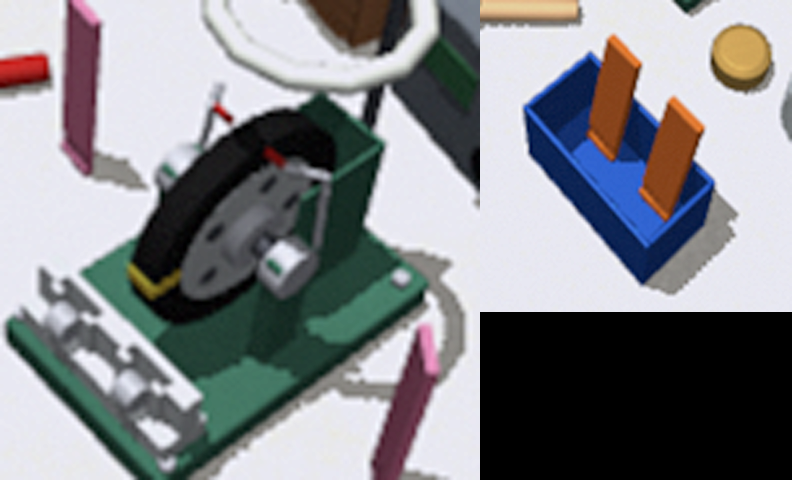

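Both slats stand in the bin (crop (613,100), (675,155)). The mark is on the rim at crop (153,280), roughly level with the axle on the slats' side. I will estimate its angle by fitting the stripe, then turn it with pinch strokes upward.

```bash
cat >> h.py <<'E'
def mark_angle(save=None):
    """degrees of the mark above the -x horizontal (90 = top), from the side view"""
    f=env.grab_frame("side");h=cv2.cvtColor(f["image"],cv2.COLOR_BGR2HSV)
    m=((h[...,0]>=18)&(h[...,0]<=34)&(h[...,1]>90)&(h[...,2]>40)).astype(np.float32)
    roi=np.zeros((400,640),np.uint8);a=np.radians(np.arange(0,360,5))
    for y in(-.012,.012): cv2.fillConvexPoly(roi,cv2.convexHull(np.int32(proj(f,tu(np.c_[.093*np.cos(a),0*a+y,.125+.093*np.sin(a)])))),1)
    m*=roi;S=8
    def model(th):
        t=np.radians(th);d=.006/.085;P=lambda r,tt,y:[-r*np.cos(tt),y,.125+r*np.sin(tt)]
        k=np.zeros((400*S,640*S),np.uint8)
        for q in([P(.085,t-d,-.012),P(.085,t+d,-.012),P(.085,t+d,.012),P(.085,t-d,.012)],[P(.085,t-d,-.012),P(.085,t+d,-.012),P(.06,t+d*1.4,-.012),P(.06,t-d*1.4,-.012)]):
            cv2.fillConvexPoly(k,cv2.convexHull(np.int32(np.round(proj(f,tu(q))*S+3.5))),1)
        return cv2.resize(k.astype(np.float32),(640,400),interpolation=cv2.INTER_AREA)
    ths=np.arange(-40,130,1.);c=np.array([(model(t)*m).sum()/np.maximum(model(t),m).sum() for t in ths]);i=c.argmax()
    th=np.average(ths,weights=np.maximum(c-.6*c[i],0)*(abs(ths-ths[i])<12))
    if save: cv2.imwrite(save,cv2.convertScaleAbs(cv2.resize(f["image"][150:270,310:430],None,fx=4,fy=4,interpolation=cv2.INTER_CUBIC),alpha=1.6))
    print('mark',round(th,1),'iou',round(c[i],2),'px',m.sum());return th
TL=33
def rimp(th,back=0,tilt=TL):
    p,r=rim(th,0,.075,tilt);b=np.radians(tilt);return p-tu([[np.sin(b)*back,0,-np.cos(b)*back]])[0]+tu([[0,0,0]])[0],r
def stroke(t0,t1,force=15,step=8):
    env.gripper_to(.46,force)
    env.goto(*rimp(t0,.065));print(env.move_straight(rimp(t0)[0],force_limit=10));stt('in')
    env.gripper_to(0,force);stt('pinch')
    for t in np.linspace(t0,t1,int(np.ceil(abs(t1-t0)/step))+1)[1:]: env.move_straight(*rimp(t),rate=.08)
    stt('turned');env.dwell(.15)
    env.gripper_to(.46);env.move_straight(rimp(t1,.065)[0],rate=.15);stt('out')
E
python3 - <<'E'
from h import *
np.set_printoptions(precision=1,suppress=True)
mark_angle()
for t in(8,15,40,58):print(env.inverse_kinematics(*rimp(t)),env.inverse_kinematics(*rimp(t,.065)),rimp(t)[0]*1000)
E
```

```text
mark -0.4 iou 0.66 px 49.0
[  4.6  19.5 -22.9 -15.8 -15.4 -68.4] [  4.3  12.4 -24.7 -12.3 -20.6 -71.8] [645.1 -80.3 119.5]
[  4.7  18.9 -22.5 -14.6 -16.3 -69.6] [  4.4  11.8 -24.1 -11.6 -21.7 -72.7] [646.9 -79.9 128.5]
[  5.2  17.8 -20.1 -11.4 -19.6 -73.4] [  4.8  11.1 -21.   -9.4 -25.5 -75.2] [661.6 -76.8 157.3]
[  5.5  18.1 -17.5  -9.8 -21.8 -75.3] [  5.1  11.7 -18.1  -8.3 -27.7 -76.7] [678.9 -73.  172.7]
```

```bash
cat >> h.py <<'E'
def look(save=None):
    env.goto(tu([-.25,.22,.33])[0],rot(UY,30,0));return mark_angle(save)
E
python3 - <<'E'
from h import *
stroke(12,57)
look("pics/w2.png");stt('')
E
```

```text
False
in 23.27 [ 0.6461 -0.0795  0.1254] [-0.4  0.3  0.3] 0.462
pinch 23.73 [ 0.6457 -0.0791  0.1254] [-2.   4.1  2. ] 0.271
turned 25.38 [ 0.6779 -0.072   0.1733] [-3.7  7.2  1.8] 0.275
out 26.73 [ 0.643  -0.0807  0.2263] [-0.4  1.  -0.2] 0.456
mark 45.6 iou 0.76 px 72.0
 27.95 [0.4173 0.0955 0.3295] [-0.3 -0.2  0.6] 0.456
```

View pics/w2.png

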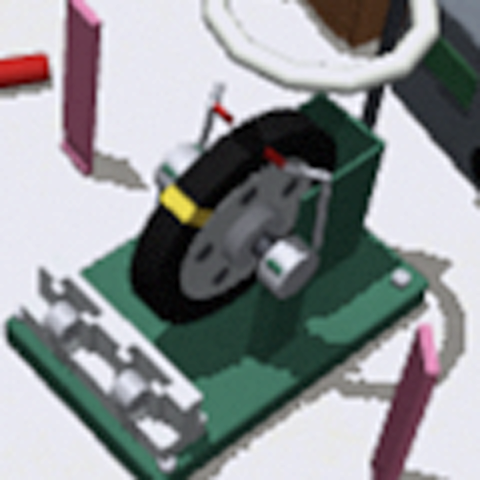

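The mark moved 46° for a 45° stroke and now sits at crop (180,203). The second stroke covers the remaining 44.4°.

```bash
python3 - <<'E'
from h import *
stroke(13,57)
look("pics/w3.png");env.dwell(.3);look("pics/w3b.png");stt('')
E
```

```text
False
in 29.92 [ 0.6464 -0.0794  0.1267] [ 0.1 -1.   0.5] 0.464
pinch 30.37 [ 0.646  -0.079   0.1267] [-1.3  4.7  2.6] 0.275
turned 31.97 [ 0.678  -0.072   0.1732] [-3.6  6.8  0.7] 0.277
out 33.33 [ 0.643  -0.0807  0.2263] [ 0.2 -0.4  0.1] 0.463
mark 91.5 iou 0.73 px 55.0
mark 91.5 iou 0.72 px 54.0
 35.14 [0.4168 0.0954 0.33  ] [ 0.4 -0.5  0.6] 0.462
```

View pics/w3b.png

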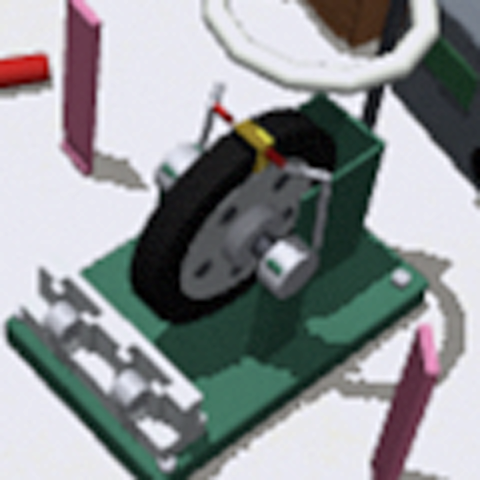

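The mark now sits between the two red pointers (crop (253,132); pointers at (222,115) and (275,157)). One cross-check against the pointers themselves, and on whether the slats, bin and lamp are undisturbed.

```bash
python3 - <<'E'
from h import *
np.set_printoptions(precision=2,suppress=True)
f=env.grab_frame("side");h=cv2.cvtColor(f["image"],cv2.COLOR_BGR2HSV)
sub=(slice(168,200),slice(355,390))
red=((h[...,0]<6)|(h[...,0]>172))&(h[...,1]>120)&(h[...,2]>50);z=np.zeros(red.shape,np.uint8);z[sub]=red[sub]
n,l,s,c=cv2.connectedComponentsWithStats(z);print('red',c[1:],s[1:,4])
print('model pointers',proj(f,tu([[0,.025,.21],[0,-.025,.21]])))
v=f["image"][...,2].astype(int);z=np.zeros(red.shape,np.uint8);z[sub]=((h[...,0]>=18)&(h[...,0]<=34)&(h[...,1]>90)&(v>40))[sub]
ys,xs=np.nonzero(z);br=v[ys,xs];print(sorted(br));k=br>np.median(br)*.9
print('yellow all',xs.mean(),ys.mean(),'bright',xs[k].mean(),ys[k].mean(),k.sum())
print('model mark/top',proj(f,tu([[0,0,.21],[.009,0,.21],[-.009,0,.21]])))
g=env.grab_frame("top")
for q in(f,g):
    for r in env.search_frame(q,"slat_a_center")[:3]:print(r['score'],tb(np.zeros(3)) is None,np.round(r['xyz'],3))
E
```

```text
red [[365.   177.62]
 [378.5  189.  ]] [8 8]
model pointers [[365.57 177.73]
 [378.98 189.34]]
[np.int64(42), np.int64(46), np.int64(49), np.int64(52), np.int64(52), np.int64(52), np.int64(53), np.int64(54), np.int64(54), np.int64(55), np.int64(56), np.int64(56), np.int64(57), np.int64(59), np.int64(60), np.int64(63), np.int64(65), np.int64(67), np.int64(67), np.int64(67), np.int64(68), np.int64(73), np.int64(78), np.int64(79), np.int64(80), np.int64(85), np.int64(86), np.int64(87), np.int64(87), np.int64(88), np.int64(88), np.int64(90), np.int64(90), np.int64(91), np.int64(92), np.int64(93), np.int64(93), np.int64(93), np.int64(93), np.int64(94), np.int64(94), np.int64(94), np.int64(94), np.int64(95), np.int64(95), np.int64(96), np.int64(101), np.int64(103), np.int64(108), np.int64(114), np.int64(115), np.int64(116), np.int64(128), np.int64(128)]
yellow all 373.6296296296296 184.75925925925927 bright 373.40625 183.1875 32
model mark/top [[372.19 183.46]
 [374.75 181.85]
 [369.62 185.09]]
0.69 False [ 0.47 -0.25  0.14]
```

Three estimates put the mark 2 to 4 mm past the top (limit 9 mm), and two looks over 0.3 s show it at rest. The gripper is clear of everything, so I hand in.

```bash
python3 - <<'E'
from h import *
env.close_job();stt('closed')
E
```

```text
the job is handed in; nothing more can be done
the job is handed in; nothing more can be done
```

The job is done and handed in, about 36 s into the 72 s limit; no verdict came back. I pulled the −y slat and then the +y slat straight up out of their clips. Each went upright into its own half of the blue bin, leaning slightly on one wall. I then pinched the wheel's rim and turned it in two strokes of about 45°, which took the mark from level with the axle to the top.

**Mark:** it sits between the red pointers. The stripe fit puts it 1.5° (about 2 mm) past the top, and the pixel check against the pointers about 3–4 mm past. Those disagree slightly, but both are within the 9 mm limit. Two pictures over 0.3 s apart gave the same angle, so the wheel is at rest.

**Slats:** both showed standing in the bin in the picture taken after the second was released. In the last network check only one was found, in the side view, and none in the top view. I put that down to the detector, as nothing went near the bin afterwards.

**Surroundings:** the arm was parked clear of everything. Force readings stayed within a few newtons, at most about 8 N while turning the wheel. I kept clear of the lamp, bystanders and pink slats and saw none of them move, but did not measure them at the end.

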